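Push a slot car through the impound tray's flap

ROBOT

A 6-joint arm with a two-finger parallel gripper is mounted at the origin on the work surface. World frame = base frame: x ahead of the robot, y to its left, z up, the work surface at z = 0. Lengths are in mm, angles in degrees, forces in N, time in s.
With the tool pointing down it reaches from about 325 to 750 mm from the base axis. Payload 7.6 kg.
Tool frame: the origin (TCP) lies at the very end of the fingers, on their centre line; the grasp point (between the pads) lies 19 mm behind it; z points along the fingers, y is the direction in which the jaws open and shut (so a half turn about z gives the same grasp; the last joint's range is limited). The gripper opens to 85 mm and grips with 20 to 120 N. Pads are 22 mm wide; open, the fingers measure 114 mm over their backs; the gripper's body (76 mm by 85 mm) begins 54 mm behind the grasp point. The pads swing forward as they close: fully open they stand 13 mm farther back than shut.
Start: joints at [-76.679, 2.991, 80.254, -0, 96.75, -4.028], TCP at [156.576, -501.128, 231.323] pointing down, gripper open.
Joint ranges: [-166.34, 166.34], [-52.06, 124.39], [6.96, 135.62], [-60.46, 240.46], [14.63, 156.25], [-167.68, 167.68]. Speed limits (degrees/s): [147.25, 147.25, 172.46, 180, 180, 180].

INTERFACE

Orientations are given as [roll, pitch, yaw] about the fixed x, y, z axes, in that order (R = Rz(yaw) Ry(pitch) Rx(roll)).
In Python, from cell import get_obs, snapshot, camera_model, hand_in, spot_in, place_of gives the robot as it stands.
- The arm moves only by the tool play_rows, never from a script. Its argument "commands" is text: rows parted by semicolons, each of 7 numbers parted by spaces: the turn, a rotation vector about the tool's x, y, z in rad, then the shift along the tool's x, y, z in m, then the gripper's target within -1 to 1 (shut at 1, half-way at 0, fully open at -1). A call has 1 to 20 rows; each row is the pose to reach, as a shift and turn from the pose commanded when the call began, along the tool's axes at that moment; what a row does not reach only later rows make up. A row lasts 1/10 s, in which the tool goes at most 50 mm and 8.59 degrees, less where a joint would pass 70% of its speed; a pose out of reach is approached as far as the arm can. A call with a gripper value outside its range is refused whole. The fingers move at their own pace and stop on an object; "squeeze" is the grip in N (left out, the last holds). Time passes only in rows, so rows that repeat a pose let the fingers close. It gives the time, the measured TCP pose, the force and the opening at its end, in the units of the state.
- get_obs(): the state, without advancing time (a new reading comes with each control period).
- snapshot(name): name is "side" or "top"; returns the picture (480x640x3 uint8, red, green, blue); there is no depth.
- camera_model(name): a dict with "vfov" (degrees; the focal length in pixels is half the picture's height over the tangent of half this angle, whatever the lens; pixels are square), "cx", "cy" (the principal point, pixels), "view" (4x4, takes a point from world to camera coordinates). Camera axes: x right, y down, z forward; pixel columns grow to the right and rows downward; lengths in mm; the calibration is good to about 2 mm. A picture is of the moment at which its call begins. camera_model takes no time and is no camera call.
- hand_in(): hands the job in, once; it reports no verdict.
Trained networks look in the newest picture that a camera, given by its name, has taken for a name from the list of things; names that differ only in an ending like _2 or _b are one class to them, and where a whole thing is asked for, a point or a joint stands for the part that bears it (a point fixed in the world has none). Each returns a list of dicts, best first, with "conf" (0 to 1); they miss things now and then, are a little off and sometimes report something else, mostly with a low value. They report only what shows in the picture. A call takes as long as a camera call. They do not tell look-alikes from the thing itself.
- spot_in(query, camera): "rect" ([left, top, right, bottom] in pixels, round what is visible of it).
- place_of(query, camera): "at" ([column, row] in pixels: a listed point, or the origin of a listed thing).
The state is a dict: "time_s": time; "joints": joint angles; "qd": joint speeds; "joint_efforts": joint torques, N m; "ee_pos": TCP position; "orientation": TCP orientation; "wrist_force": force on the tool from outside, world axes, zero at the start; "moment": the same for the moment, N m; "gripper_width": finger opening in mm.
Only numpy, scipy, OpenCV 4.12 (cv2) and the standard library are available. Lean on these libraries where they do the work, as an engineer would, in place of code of your own. Each camera call takes 0.05 s, during which the arm holds its last target. There are 200 camera calls.

TASK

Put the slot car that stands on the plywood deck into impound: push it forward from behind with your fingertips, through the weighted flap and on into the bay, until it is wholly behind the flap, standing on its wheels, and the flap has swung fully shut behind it. Slide it at a steady, moderate pace; do not lift, carry or flick it, and do not disturb the other car, pots, bottles and tools.

Things in the scene. Friction and masses are not known exactly. Their poses are not given: they have to be found in the camera images.
- tray: Fixed impound tray: plywood deck 420 mm long, bare aluminium walls 30 mm high, no roof; place and heading vary. Origin on the table surface, x = direction in which the car is to be pushed, z up; deck top at z = 40 mm. Open apron, 190 mm wide, x = -200 to -20 mm, then a funnel, the flap (hinge line at x = 40) and the bay, in one straight line along y = 0.
- gate (a point): Point of the tray at deck height on the flap's hinge line, in the middle of the bay (tray frame 40, 0, 40 mm).
- mouth (a point): Middle of the funnel's narrow end at deck height (tray frame -10, 0, 40 mm). The two guide walls stand 135 mm apart at tray x = -63 and narrow to 76 mm here; straight walls 76 mm apart follow up to the end wall.
- bay_end (a point): Middle of the rubber-faced end wall at deck height (tray frame 214, 0, 40 mm). The car must stand between the folded flap's reach (tray x = 73) and this wall.
- flap (a joint): Aluminium flap across the bay, 72 wide, 33 high, 3 mm thick, hinged along its BOTTOM edge at deck level. 0 = shut (upright); grows as its top is pushed forward (tray +x); 1.56 rad = folded flat, flush with the deck, covering tray x = 40 to 73 mm. Weights outside the walls swing it shut when nothing lies on it; opening takes under 1 N at its top. The car's nose pushes it over.
- car: The slot car to push: white shell, black cabin, rubber tyres; 105 mm long, 60 wide, 30 high, about 150 g, standing on the apron, nose roughly towards the flap. The wheels do not turn: it slides. Origin under its centre at the bottom of the tyres, x towards the nose, z up. Its tail is a flat black bumper 50 mm wide at x = -52.5 mm, 7 to 21 mm above the deck.
- parked_car: Another car of the same kind on the table beyond the tray, leave alone; origin as for the other car.
- tyres: Little black tyre-and-hub cup, 24 mm across and 26 mm high, on the apron to the left of the car (seen along the push); origin under its centre. Leave alone.
- pot: Little glass pot, 23 mm across and 34 mm high, on the apron to the right of the car; origin under its centre. Leave alone.
- jar0: Amber jar, 38 mm across, 50 mm high, far side of the table; origin under its centre. Leave alone.
- jar1: Amber jar like the other, beside it. Leave alone.
- oil: Bottle 40 mm across, 110 mm high, right of the tray; origin under its centre. Leave alone.
- screwdriver: Screwdriver 150 mm long lying left of the tray. Leave alone.
Not all that is in view belongs to the job. What is shaped like the car but orange, pink or red is not meant.

How it is judged (in metres and radians):
On the way, in this order (a step that is already met when the one before it is completed fails the run):
1. the car has pushed the flap over (more than 1 rad) with its nose past the hinge line (value of joint flap above 1 rad and x of car in the frame of tray between 0 and 0.12 m), for 0.1 s.
2. the car is wholly behind the flap and the flap is shut (x of car in the frame of tray above 0.1255 m and y of car in the frame of tray between -0.02 and 0.02 m and z of car in the frame of tray between 0.034 and 0.046 m and angle between the x axis of car and the x axis of tray, either way round below 0.3 rad and angle between car's own z axis and vertical below 0.1 rad and value of joint flap below 0.08 rad), for 0.3 s.
At the end, for the whole second after the job is handed in: The car stands at rest on its wheels in the bay, its tail past the flap (car origin beyond x = 125 mm in the tray frame, within 20 mm of the bay's middle, within 0.3 rad of its direction, level within 0.1 rad), and the flap is shut within 0.08 rad (all of step 2 and linear speed of car below 0.01 m/s and contact force between the fingers and car below 0.05 N); the robot touches nothing.
It fails at once if the car is lifted (origin more than 18 mm above the deck) (z of car in the frame of tray above 0.058 m).
It fails at once if the car is tipped more than 0.5 rad (angle between car's own z axis and vertical above 0.5 rad).
It fails at once if the car is flicked or thrown (faster than 0.6 m/s) (linear speed of car above 0.6 m/s).
It fails at once if another thing is moved more than 15 mm (distance of any of parked_car, tyres, pot, jar0, jar1, oil, screwdriver from where it was at the start of the episode above 0.015 m).
It also fails if it takes over 40 s, if anything falls off the work surface, if the arm or the gripper's body presses on something with over 40 N, if the wrist force passes 120 N, or if a joint passes its speed limit or range.

## Working session

There is one attempt and no reset: what is moved stays moved. The work goes in short steps, Python scripts to look and compute and a tool call to move; the robot and the scene stay as the last step left them, time stands still between calls to the robot, and variables do not carry over. Pictures are saved under pics/ and viewed, about 8 in all and at most 12, crops included, and the job is handed in when it is done.

Besides the shell and the picture viewer there is one more tool, called by a JSON object that holds its "name" and its "arguments", one argument or row to a line. play_rows: Moves the arm, as the interface text tells. Its arguments: {"type":"object","properties":{"commands":{"type":"string"},"squeeze":{"type":"number"}},"required":["commands"]}

```bash
mkdir -p pics; ls
cat > h.py <<'E'
import numpy as np,cv2
from cell import *
def ray(cam,px):
    m=camera_model(cam);V=np.array(m['view']);f=240/np.tan(np.radians(m['vfov'])/2)
    d=np.array([(px[0]-m['cx'])/f,(px[1]-m['cy'])/f,1]);R=V[:3,:3];return -R.T@V[:3,3],R.T@d
def at(cam,px,z):
    o,d=ray(cam,px);return o+d*(z-o[2])/d[2]
def proj(cam,p):
    m=camera_model(cam);V=np.array(m['view']);f=240/np.tan(np.radians(m['vfov'])/2)
    c=V[:3,:3]@np.array(p)+V[:3,3];return c[:2]/c[2]*f+[m['cx'],m['cy']]
def save(n,im):cv2.imwrite('pics/'+n,im[:,:,::-1])
E
python3 - <<'E'
from h import *
for c in('top','side'):
    save(c+'1.png',snapshot(c));print(c,camera_model(c))
    for q,z in(('car',40),('gate',40),('mouth',40),('bay_end',40),('tyres',40),('pot',40),('tray',0)):
        for r in place_of(q,c)[:3]:print(c,q,np.round(r['at'],1),round(r['conf'],2),np.round(at(c,r['at'],z),1))
print(get_obs())
E
```

```text
pics
top {'vfov': 56.51619260647153, 'cx': 320.8561666095065, 'cy': 229.11016499915772, 'view': array([[-3.11253773e-02, -9.99515008e-01,  9.79671897e-04,
        -8.12230759e+00],
       [-9.78049191e-01,  3.02548484e-02, -2.06166013e-01,
         5.79523700e+02],
       [ 2.06036384e-01, -7.37516223e-03, -9.78516538e-01,
         1.13952968e+03],
       [ 0.00000000e+00,  0.00000000e+00,  0.00000000e+00,
         1.00000000e+00]])}
top car [399.8 257.8] 0.9 [ 497.6 -236.7   40. ]
top car [320.7 231.8] 0.77 [575.8 -25.6  40. ]
top car [289.8 309.6] 0.62 [369.3  62.2  40. ]
top gate [276.6 237.9] 0.91 [562.6  94.9  40. ]
top mouth [298.1 238.8] 0.66 [558.3  36.5  40. ]
top bay_end [212.3 248.1] 0.91 [539.8 269.3  40. ]
top tyres [337.2 261.3] 0.38 [493.4 -67.5  40. ]
top pot [252.9 166.9] 0.73 [768.2 159.5  40. ]
top pot [210.8 248.1] 0.26 [540.  273.4  40. ]
top tray [286.9 240.1] 0.56 [563.1  69.8   0. ]
top tray [346.4 167.8] 0.26 [ 771.6 -106.5    0. ]
side {'vfov': 46.85339195466241, 'cx': 316.19901879428687, 'cy': 238.33814730585232, 'view': array([[ 9.57202256e-01, -2.89001827
[... 721 characters left out ...]
.5] 0.96 [559.9  56.2   0. ]
{'time_s': 0.8, 'joints': array([-7.66797451e+01,  2.99102048e+00,  8.02531275e+01, -4.93806114e-04,
        9.67482430e+01, -4.02742802e+00]), 'qd': array([ 0.00320831,  0.00924678,  0.0384367 , -0.00857327, -0.02790749,
        0.04609628]), 'joint_efforts': array([-2.65267154e-03, -3.81520236e+01, -3.60295951e+01, -2.18597729e-04,
        1.98567777e-04,  5.08191044e-05]), 'ee_pos': array([ 156.57012056, -501.14374461,  231.33112977]), 'orientation': array([1.79992444e+02, 1.02358457e-03, 1.73476248e+01]), 'wrist_force': array([ 0.88767355, -0.71681919,  0.49952931]), 'moment': array([-0.03084339,  0.03057978,  0.00529644]), 'gripper_width': 85.71203810316776}
```

View pics/top1.png

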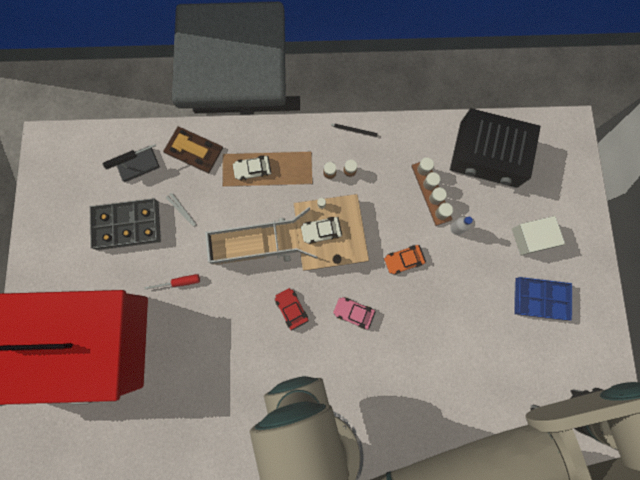

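Run:
```python
import cv2
a=cv2.imread('pics/top1.png');b=cv2.imread('pics/side1.png')
cv2.imwrite('pics/c1.png',cv2.resize(a[170:310,190:430],None,fx=3.3,fy=3.3,interpolation=3))
cv2.imwrite('pics/c2.png',cv2.resize(b[120:330,190:440],None,fx=2.8,fy=2.8,interpolation=3))
```

```text
(no output)
```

View pics/c1.png

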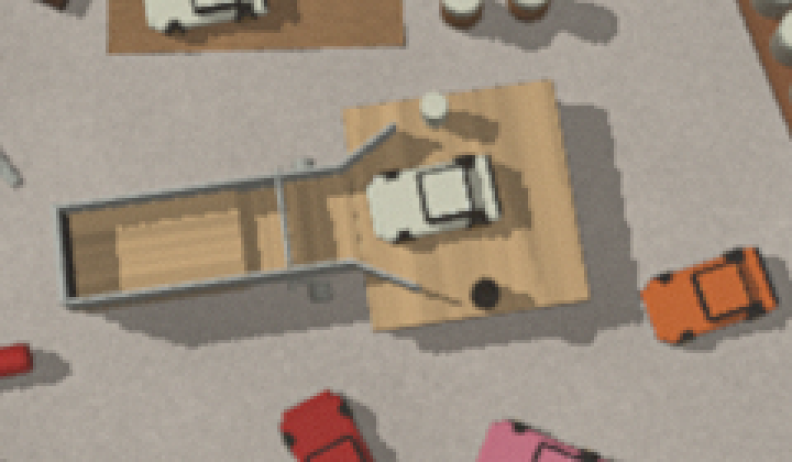

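View pics/c2.png

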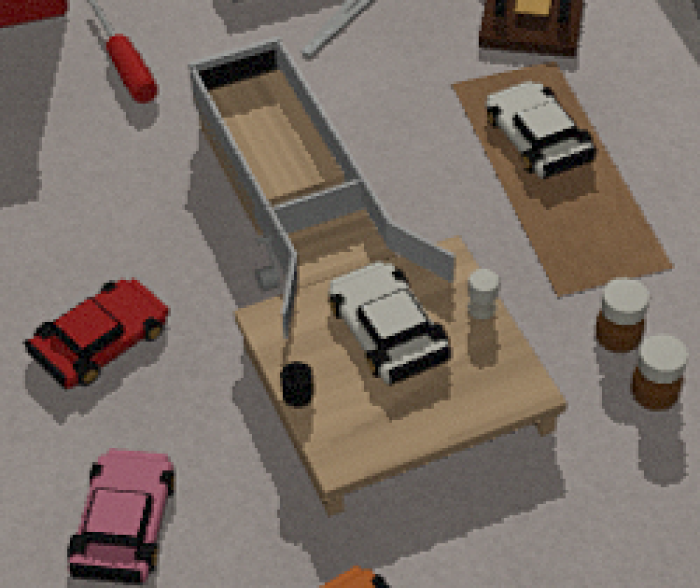

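The top view shows two white cars: the one on the deck at (320,231) and the parked one on the brown mat at (252,168). The coloured ones are orange (405,260), pink (355,312) and red (291,308). I choose the white car on the deck, at (320,231). The crops confirm it, with its tail to the right and its nose towards the flap at about (277,238). The pot is at (321,202) and the tyre cup at (337,259).

```bash
cat > m.py <<'E'
from h import *
from scipy.optimize import least_squares
def c1(p):return np.array(p)/3.3+[190,170]-.35
P=[(345,108,-20,-95,40),(552,82,-200,-95,40),(588,297,-200,95,40),(373,328,-20,95,40)]
W=np.array([at('top',c1(p[:2]),p[4])[:2] for p in P]);T=np.array([p[2:4] for p in P])
ex=[(at('top',(276.6,237.9),40)[:2],(40,0)),(at('top',(298.1,238.8),40)[:2],(-10,0)),(at('top',(212.3,248.1),40)[:2],(214,0)),(at('side',(282,148.9),40)[:2],(214,0)),(at('side',(310.8,210),40)[:2],(-10,0)),(at('side',(297.9,197.6),40)[:2],(40,0))]
W=np.vstack([W]+[e[0] for e in ex]);T=np.vstack([T]+[e[1] for e in ex])
def R(a):return np.array([[np.cos(a),-np.sin(a)],[np.sin(a),np.cos(a)]])
def res(v):return (T@R(v[2]).T+v[:2]-W).ravel()
s=least_squares(res,[550,50,1.6],loss='soft_l1',f_scale=4)
if __name__=='__main__':
    print(s.x[:2],np.degrees(s.x[2]),'\n',res(s.x).reshape(-1,2).round(1))
    tf=lambda w:(np.array(w)[:2]-s.x[:2])@R(s.x[2])
    im=cv2.imread('pics/top1.png')[:,:,::-1].copy()
    for c,p in(('top',(320.7,231.8)),('side',(329.1,238.2)),('top',(337.2,261.3)),('side',(298.2,259.2)),('side',(361,230.1))):print(c,tf(at(c,p,40)).round(1))
    # rectified tray-frame view at z=60 (1px = .5mm): col=(x+220)*2,row=(120-y)*2
    for z,n in((65,'a'),):
        q=[(-220,120),(250,120),(250,-120),(-220,-120)]
        src=np.float32([proj('top',np.r_[R(s.x[2])@np.array(t)+s.x[:2],z]) for t in q])
        H=cv2.getPerspectiveTransform(src,np.float32([(0,0),(940,0),(940,480),(0,480)]))
        r=cv2.warpPerspective(im,H,(940,480),flags=cv2.INTER_CUBIC)
        w=((r.min(2)>140)&(r.max(2)-r.min(2).astype(int)<40)).astype(np.uint8);w[:, :100]=0;w[:,360:]=0;w[:150]=0;w[330:]=0
        cs=max(cv2.findContours(w,0,2)[0],key=cv2.contourArea)
        b=cv2.minAreaRect(cs);print(b, (b[0][0]/2-220,120-b[0][1]/2))
        cv2.drawContours(r,[np.int32(cv2.boxPoints(b))],0,(255,0,0),1)
        save('rect.png',cv2.resize(r,(800,408)))
E
python3 m.py
```

```text
[565.12596695  57.05477846] 96.0924585987788 
 [[  0.5   2.1]
 [  2.4  -2.2]
 [ -3.4  -1.7]
 [ -2.6   1.2]
 [ -1.7   1.9]
 [  7.9  10.6]
 [  2.6   0.5]
 [-15.5   1.8]
 [ -2.  -11.3]
 [  9.6  -5.7]]
top [-83.3  -1.8]
side [-87.2  -8. ]
top [-116.2   84.6]
side [-112.2   71.5]
side [-94.1 -78.6]
((316.6527099609375, 243.238525390625), (106.87477111816406, 90.24507904052734), 86.9471206665039) (-61.67364501953125, -1.6192626953125)
```

View pics/rect.png

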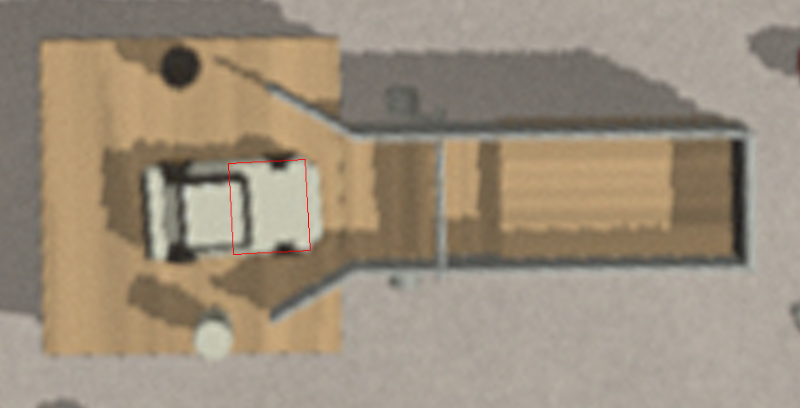

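The rectified tray view puts the car at about tray (-84, -3), yaw about +5°, length 105 mm as it should be. The nose faces the flap and the tail is near x = -136. Wall middle, deck edges and end wall (x about 211) agree with the given tray sizes to about 3 mm.

Run:
```python
from m import *
o=get_obs();w=R(s.x[2])@np.array([-172,1.5])+s.x[:2]
y=np.radians(o['orientation'][2]);d=w-o['ee_pos'][:2]
print(w,'tool x',d@[np.cos(y),np.sin(y)],'tool y',d@[np.sin(y),-np.cos(y)],'rot',-(s.x[2]-y))
```

```text
[ 581.88934833 -114.13295196] tool x 521.3672351217398 tool y -242.59020029511768 rot -1.374356618475471
```

{"name": "play_rows", "arguments": {
  "commands": "0 0 -0.13 0.04 -0.02 0 0.65; 0 0 -0.26 0.08 -0.04 0 0.65; 0 0 -0.39 0.12 -0.06 0 0.65; 0 0 -0.52 0.16 -0.08 0 0.65; 0 0 -0.65 0.20 -0.10 0 0.65; 0 0 -0.78 0.24 -0.12 0.01 0.65; 0 0 -0.91 0.28 -0.14 0.02 0.65; 0 0 -1.04 0.32 -0.16 0.03 0.65; 0 0 -1.17 0.36 -0.18 0.04 0.65; 0 0 -1.30 0.40 -0.20 0.05 0.65; 0 0 -1.374 0.44 -0.22 0.06 0.65; 0 0 -1.374 0.48 -0.24 0.07 0.65; 0 0 -1.374 0.50 -0.2426 0.08 0.65; 0 0 -1.374 0.5214 -0.2426 0.08 0.65; 0 0 -1.374 0.5214 -0.2426 0.08 0.65; 0 0 -1.374 0.5214 -0.2426 0.08 0.65; 0 0 -1.374 0.5214 -0.2426 0.08 0.65; 0 0 -1.374 0.5214 -0.2426 0.08 0.65",
  "squeeze": 20
}}

```text
time_s: 2.6
ee_pos: [581.4, -114.7, 151.7]
orientation: [180.0, 0.0, 96.0]
wrist_force: [0.4, -0.2, 0.1]
gripper_width: 15.1
```

{"name": "play_rows", "arguments": {
  "commands": "0 0 0 0 0 0.02 0.65; 0 0 0 0 0 0.04 0.65; 0 0 0 0 0 0.06 0.65; 0 0 0 0 0 0.075 0.65; 0 0 0 0 0 0.085 0.65; 0 0 0 0 0 0.095 0.65; 0 0 0 0 0 0.101 0.65; 0 0 0 0 0 0.101 0.65; 0 0 0 0 0 0.101 0.65"
}}

```text
time_s: 3.5
ee_pos: [582.2, -114.2, 50.8]
orientation: [180.0, 0.0, 96.1]
wrist_force: [-0.4, 0.3, 0.3]
gripper_width: 15.0
```

Run:
```python
from m import *
im=snapshot('side');print(get_obs()['ee_pos'],get_obs()['wrist_force'])
t=snapshot('top')
a=cv2.resize(im[180:320,240:400],(480,420),interpolation=3);b=cv2.resize(t[190:290,270:376],(320,302),interpolation=3)
o=np.zeros((420,800,3),np.uint8);o[:,:480]=a;o[:302,480:]=b;save('d.png',o)
```

```text
[ 582.37741252 -114.19587539   51.07785585] [ 0.20380362  0.60398687 -0.39388896]
```

View pics/d.png

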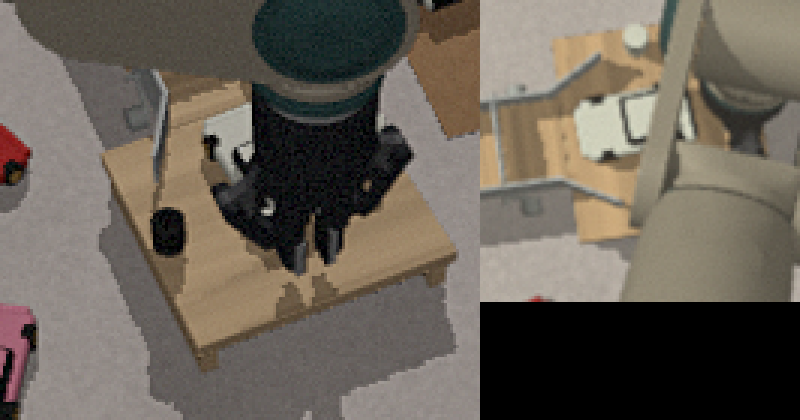

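The fingers (side crop about (310,260)) stand just above the deck behind the car, clear of the tyre cup and pot, and the car has not moved. I will raise the tool by 3 mm so the knuckles clear the walls, then push slowly.

{"name": "play_rows", "arguments": {
  "commands": "0 0 0 0.005 0 -0.003 0.65; 0 0 0 0.01 0 -0.003 0.65; 0 0 0 0.015 0 -0.003 0.65; 0 0 0 0.02 0 -0.003 0.65; 0 0 0 0.025 0 -0.003 0.65; 0 0 0 0.03 0 -0.003 0.65; 0 0 0 0.035 0 -0.003 0.65; 0 0 0 0.04 0 -0.003 0.65; 0 0 0 0.045 0 -0.003 0.65; 0 0 0 0.05 0 -0.003 0.65; 0 0 0 0.055 0 -0.003 0.65; 0 0 0 0.06 0 -0.003 0.65; 0 0 0 0.065 0 -0.003 0.65; 0 0 0 0.07 0 -0.003 0.65"
}}

```text
time_s: 5.0
ee_pos: [574.4, -44.0, 53.2]
orientation: [-180.0, -0.0, 96.1]
wrist_force: [-0.6, -1.4, -0.0]
gripper_width: 14.7
```

Run:
```python
from m import *
t=snapshot('top');print(get_obs()['ee_pos'],get_obs()['wrist_force'])
tf=lambda w:(np.array(w)[:2]-s.x[:2])@R(s.x[2])
for r in place_of('car','top')[:4]:print(np.round(r['at']),r['conf'],tf(at('top',r['at'],40)))
save('e.png',cv2.resize(t[170:300,200:390],(800,547),interpolation=3))
```

```text
[574.4088647  -43.22444426  53.24245638] [ 5.77626282e-01 -7.25900689e-01 -4.41796589e-04]
[401. 263.] 0.96 [-285.80452333  111.83294942]
[306. 232.] 0.88 [-42.9018243   -6.57764608]
[292. 308.] 0.82 [ 19.07525633 192.26537879]
[356. 310.] 0.75 [-147.69940155  218.99788555]
```

View pics/e.png

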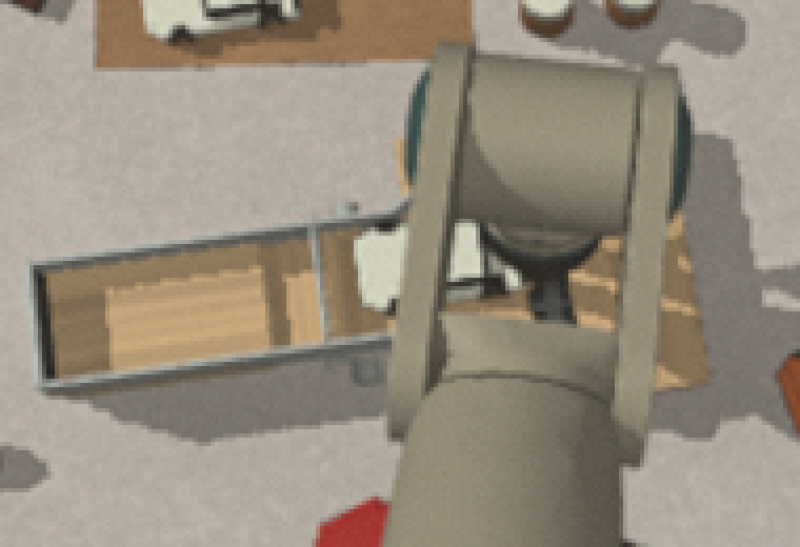

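Top crop: the car's nose is at about (360,270), inside the walls, nearly square and close to the right-hand wall. The walls will guide it from here, so I carry on and watch the force.

{"name": "play_rows", "arguments": {
  "commands": "0 0 0 0.005 0 0 0.65; 0 0 0 0.01 0 0 0.65; 0 0 0 0.015 0 0 0.65; 0 0 0 0.02 0 0 0.65; 0 0 0 0.025 0 0 0.65; 0 0 0 0.03 0 0 0.65; 0 0 0 0.035 0 0 0.65; 0 0 0 0.04 0 0 0.65; 0 0 0 0.045 0 0 0.65; 0 0 0 0.05 0 0 0.65; 0 0 0 0.055 0 0 0.65; 0 0 0 0.06 0 0 0.65"
}}

```text
time_s: 6.3
ee_pos: [568.1, 15.6, 53.3]
orientation: [180.0, -0.0, 96.1]
wrist_force: [-1.2, -1.8, 0.8]
gripper_width: 14.8
```

Run:
```python
from m import *
t=snapshot('top');print(get_obs()['ee_pos'],get_obs()['wrist_force'])
tf=lambda w:(np.array(w)[:2]-s.x[:2])@R(s.x[2])
for r in place_of('car','top')[:4]:print(np.round(r['at']),r['conf'],tf(at('top',r['at'],40)))
save('f.png',cv2.resize(t[170:300,200:390],(800,547),interpolation=3))
```

```text
[568.11452319  16.46462893  53.30666775] [0.09639327 0.96861454 0.51370343]
[357. 312.] 0.7 [-148.8713885   225.17388692]
[283. 233.] 0.55 [ 18.68259482 -13.39753365]
```

View pics/f.png

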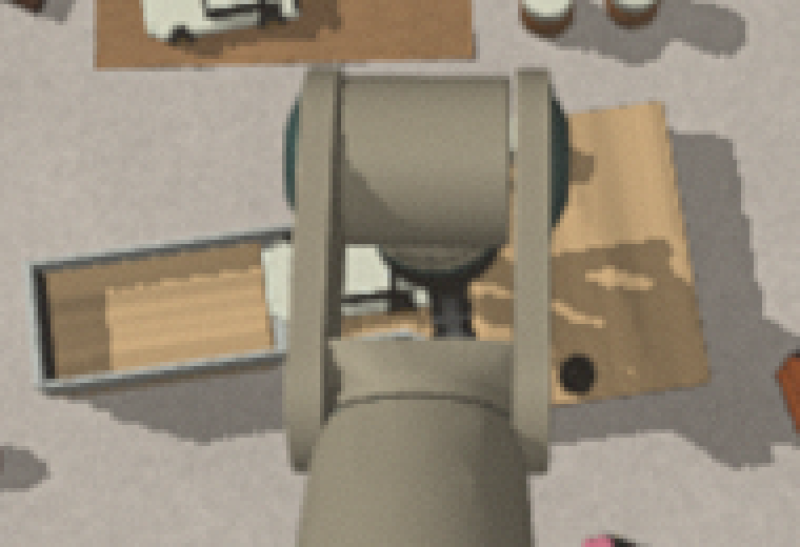

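Top crop: the nose is at about (265,290), past the hinge line with the flap folded under it. Contact force is only 1-2 N and the car is straight along the right wall.

{"name": "play_rows", "arguments": {
  "commands": "0 0 0 0.005 0 0 0.65; 0 0 0 0.01 0 0 0.65; 0 0 0 0.015 0 0 0.65; 0 0 0 0.02 0 0 0.65; 0 0 0 0.025 0 0 0.65; 0 0 0 0.03 0 0 0.65; 0 0 0 0.035 0 0 0.65; 0 0 0 0.04 0 0 0.65; 0 0 0 0.045 0 0 0.65; 0 0 0 0.05 0 0 0.65; 0 0 0 0.055 0 0 0.65; 0 0 0 0.06 0 0 0.65; 0 0 0 0.065 0 0 0.65; 0 0 0 0.07 0 0 0.65; 0 0 0 0.075 0 0 0.65; 0 0 0 0.08 0 0 0.65; 0 0 0 0.085 0 0 0.65; 0 0 0 0.09 0 0 0.65; 0 0 0 0.095 0 0 0.65; 0 0 0 0.1 0 0 0.65"
}}

```text
time_s: 8.4
ee_pos: [557.5, 115.0, 53.2]
orientation: [-180.0, 0.0, 96.1]
wrist_force: [-0.7, -1.9, -0.4]
gripper_width: 15.1
```

Run:
```python
from m import *
t=snapshot('top');im=snapshot('side');print(get_obs()['ee_pos'],get_obs()['wrist_force'])
tf=lambda w:(np.array(w)[:2]-s.x[:2])@R(s.x[2])
for c in('top','side'):
  for r in place_of('car',c)[:4]:print(c,np.round(r['at']),r['conf'],tf(at(c,r['at'],40)))
o=np.zeros((400,800,3),np.uint8);o[:,:400]=cv2.resize(t[190:290,200:300],(400,400),interpolation=3);o[:,400:]=cv2.resize(im[120:240,250:370],(400,400),interpolation=3)
save('g.png',o)
```

```text
[557.49708697 115.40029887  53.256727  ] [-0.0291475  -0.78576634 -0.16995199]
top [401. 263.] 0.96 [-285.75748918  112.09981024]
top [290. 311.] 0.87 [ 25.74788338 196.84017271]
top [354. 314.] 0.56 [-141.16409205  228.54484115]
top [246. 241.] 0.5 [122.52142073  -3.38921458]
side [323. 351.] 0.88 [-321.13994231  106.56303913]
side [293. 173.] 0.7 [123.80992197  -9.11987049]
side [229. 242.] 0.7 [-13.73161057 187.41901643]
side [231. 305.] 0.66 [-162.13459004  229.12110331]
```

View pics/g.png

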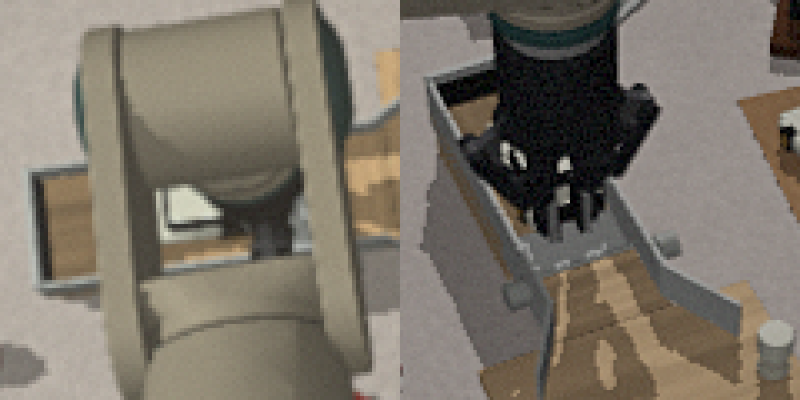

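Side crop: the flap at about (585,255) lies flat with the fingers over it. The networks put the car at x of about 123, still square. I push 27 mm more, to about 150, which leaves the nose about 12 mm short of the end wall.

{"name": "play_rows", "arguments": {
  "commands": "0 0 0 0.005 0 0 0.65; 0 0 0 0.01 0 0 0.65; 0 0 0 0.015 0 0 0.65; 0 0 0 0.019 0 0 0.65; 0 0 0 0.023 0 0 0.65; 0 0 0 0.026 0 0 0.65; 0 0 0 0.027 0 0 0.65; 0 0 0 0.027 0 0 0.65; 0 0 0 0.027 0 0 0.65; 0 0 0 0.027 0 0 0.65; 0 0 0 0.025 0 0 0.65; 0 0 0 0.025 0 0 0.65"
}}

```text
time_s: 9.8
ee_pos: [555.0, 139.2, 53.3]
orientation: [180.0, 0.0, 96.1]
wrist_force: [-0.7, 0.1, -0.5]
gripper_width: 15.3
```

Run:
```python
from m import *
t=snapshot('top');im=snapshot('side');print(get_obs()['ee_pos'],get_obs()['wrist_force'])
tf=lambda w:(np.array(w)[:2]-s.x[:2])@R(s.x[2])
for c in('top','side'):
  for r in place_of('car',c)[:4]:print(c,np.round(r['at']),r['conf'],tf(at(c,r['at'],40)))
o=np.zeros((400,800,3),np.uint8);o[:,:400]=cv2.resize(t[190:290,200:300],(400,400),interpolation=3);o[:,400:]=cv2.resize(im[120:240,250:370],(400,400),interpolation=3)
save('i.png',o)
```

```text
[554.95546005 139.36956191  53.27392369] [0.53783147 0.01645638 0.14265641]
top [292. 311.] 0.66 [ 20.00723698 199.72575267]
top [234. 242.] 0.58 [153.36806772  -5.97873112]
top [356. 311.] 0.57 [-145.09692344  222.03863982]
top [401. 262.] 0.55 [-284.83172624  111.15170786]
side [324. 353.] 0.87 [-324.14718651  107.07949344]
side [225. 243.] 0.69 [-11.99966    195.36788452]
side [231. 304.] 0.69 [-160.75503879  229.48882531]
side [288. 166.] 0.5 [150.13970984  -6.10959484]
```

View pics/i.png

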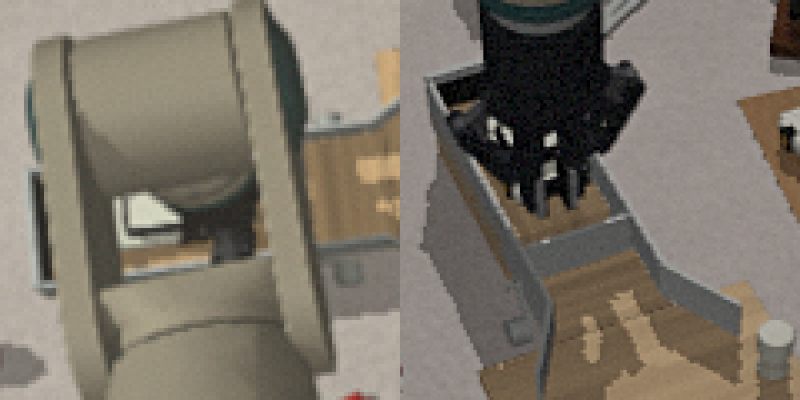

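The flap stands upright at side crop (590,240), shut behind the fingers, and the car is at x of about 151. I lift straight up.

{"name": "play_rows", "arguments": {
  "commands": "0 0 0 -0.001 0 -0.005 0.65; 0 0 0 -0.002 0 -0.015 0.65; 0 0 0 -0.002 0 -0.03 0.65; 0 0 0 -0.002 0 -0.05 0.65; 0 0 0 -0.002 0 -0.075 0.65; 0 0 0 -0.002 0 -0.1 0.65; 0 0 0 -0.002 0 -0.13 0.65; 0 0 0 -0.002 0 -0.16 0.65; 0 0 0 -0.03 0 -0.18 0.65; 0 0 0 -0.06 0 -0.18 0.65; 0 0 0 -0.1 0 -0.18 0.65; 0 0 0 -0.14 0 -0.18 0.65; 0 0 0 -0.18 0 -0.18 0.65; 0 0 0 -0.22 0 -0.18 0.65; 0 0 0 -0.26 0 -0.18 0.65; 0 0 0 -0.3 0 -0.18 0.65; 0 0 0 -0.3 0 -0.18 0.65; 0 0 0 -0.3 0 -0.18 0.65"
}}

```text
time_s: 11.8
ee_pos: [586.6, -159.6, 234.4]
orientation: [179.9, 0.0, 96.0]
wrist_force: [0.3, 0.8, -0.3]
gripper_width: 15.1
```

Run:
```python
from m import *
t=snapshot('top');im=snapshot('side');print(get_obs()['ee_pos'],get_obs()['wrist_force'])
tf=lambda w:(np.array(w)[:2]-s.x[:2])@R(s.x[2])
for c in('top','side'):
  for r in place_of('car',c)[:5]:print(c,np.round(r['at']),r['conf'],tf(at(c,r['at'],40)))
o=np.zeros((400,800,3),np.uint8);o[:,:400]=cv2.resize(t[190:290,200:300],(400,400),interpolation=3);o[:,400:]=cv2.resize(im[120:240,250:370],(400,400),interpolation=3)
save('j.png',o)
```

```text
[ 586.75856986 -158.04663842  234.27485343] [-0.35741484  0.24553079  1.50391231]
top [404. 260.] 0.68 [-295.38342246  107.13636464]
top [291. 309.] 0.66 [ 22.30348233 192.60492325]
top [237. 242.] 0.63 [146.58646072  -5.59907305]
side [233. 306.] 0.91 [-165.34529905  227.33294351]
side [323. 352.] 0.88 [-321.97757065  107.12000709]
side [288. 163.] 0.56 [160.24811022 -10.75233314]
```

View pics/j.png

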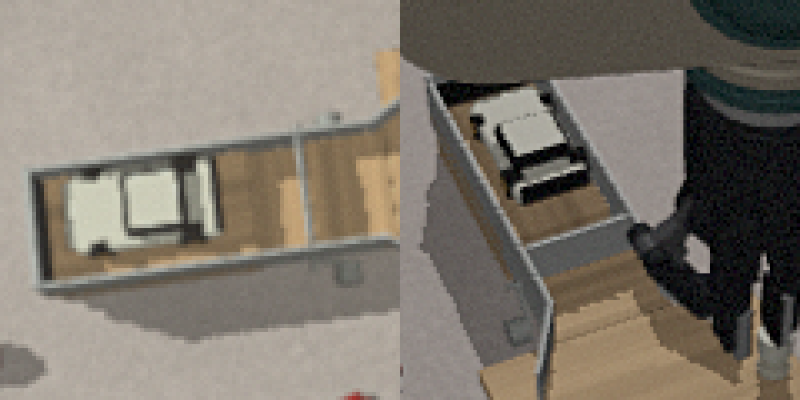

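Both crops show the car level in the bay (top crop 65-218, 155-255), well past the upright, shut flap, with the arm clear of everything.

```bash
python3 -c "from cell import *;print(hand_in())"
```

```text
the job is handed in; nothing more can be done
None
```

The white car from the deck is in impound, and I handed the job in at about 12 s of robot time. I pushed it from behind on its tail bumper with nearly closed fingertips at about 50 mm/s. It went through the funnel and over the flap to tray x of about 150 mm. I then lifted the fingers straight up and backed the arm away.

**Last checks:**
- **Car:** the final pictures show it level, straight and well clear of the flap. The two cameras put it at x of about 147 and 160 mm, and about 6 and 11 mm right of the middle. They disagree by about 14 mm along the bay, but both are past the required 125.5 mm and inside the 20 mm side limit.
- **Flap:** it stands upright and shut in both pictures. I judged this by eye, since its angle was not measured.
- **Force:** wrist force during the push read at most about 2 N at the end of each move.
- **Other things:** I saw nothing else disturbed. In the last crops the arm hid or the frame cut off the pot, tyres, jars, oil and parked car, so I did not re-measure them.

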